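# Make up the covering kit and the decorating kit at the pastry table

### The arm

A 6-joint arm with a two-finger parallel gripper is mounted at the origin on the work surface. World frame = base frame: x ahead of the robot, y to its left, z up, the work surface at z = 0. Lengths are in m, angles in rad, forces in N, time in s.
With the tool pointing down it reaches from about 0.225 to 0.725 m from the base axis. Payload 3.1 kg.
Tool frame: the origin (TCP) lies at the very end of the fingers, on their centre line; the grasp point (between the pads) lies 19 mm behind it; z points along the fingers, y is the line along which they close (so a half turn about z gives the same grasp; the last joint's range is limited). The gripper opens to 85 mm and grips with 20 to 120 N. Pads are 22 mm wide; open, the fingers measure 114 mm over their backs; the gripper's body (76 mm by 85 mm) begins 54 mm behind the grasp point. The pads swing forward as they close: fully open they stand 13 mm farther back than shut.
Start: joints at [-1.437, 0.048, 0.099, 1.622, 0, 1.443], TCP at [0.136, -0.507, 0.207] pointing down, gripper open.
Joint ranges: [-2.91, 2.91], [-0.99, 1.94], [-1.21, 1.42], [-2.12, 2.29], [-1.49, 1.47], [-3.14, 3.14]. Speed limits (rad/s): [2.79, 2.79, 3.14, 3.14, 3.14, 3.14].

### API

Orientations are given as a unit quaternion [x, y, z, w].
In Python, from cell import manip, cams gives the robot as it stands. Calls block until the motion is done:
- manip.goto(position, orientation): joint-space move of the TCP to a pose.
- manip.move_l(position, rotation=None, velocity=0.15, contact_N=None): straight line of the TCP; rotation=None keeps the orientation; velocity is the mean speed in m/s. With contact_N (N) it stops when the force on the tool has changed by that much, and returns True; else False.
- manip.move_j(angles): joint-space move.
- manip.grip(opening): finger opening in m; the grip force is fixed at half the most; returns when the fingers have stopped.
- manip.wait(seconds).
- manip.inverse_kinematics(position, orientation): joint angles nearest the present ones, or None.
- manip.read_state(): the state.
- cams.get_image(name): name is "scene" or "top"; returns a dict with "img" (400x640x3 uint8, blue, green, red), "range_z" (400x640 float32, m along the optical axis (not along the pixel's ray), 0 where there is no reading), "fx", "fy", "cx", "cy" (pixels), "rvec" (rotation vector, rad) and "tvec" (3), from world to camera coordinates, as OpenCV has them. Camera axes: x right, y down, z forward; pixel columns grow to the right and rows downward; lengths in m; the calibration is good to about 2 mm. A picture is of the moment at which its call begins.
A pose or a line that the arm cannot do raises manip.Unreachable and nothing moves.
- manip.close_job(): hands the job in; it is judged then, once.
The state is a dict: "t": time; "joint_pos": joint angles; "qd": joint speeds; "joint_torque": joint torques, N m; "eef_pos": TCP position; "tcp_rot": TCP orientation; "ft_force": force on the tool from outside, world axes, zero at the start; "wrist_torque": the same for the moment, N m; "opening": finger opening in m; "grasp_force": force on a finger pad.
Only numpy, scipy, OpenCV 4.12 (cv2) and the standard library are available. Lean on these libraries where they do the work, as an engineer would, in place of code of your own. Each camera call takes 0.05 s, during which the arm holds its last target. There are 200 camera calls.

### The job

Make up two kits of cake tools: in the oblong baking tray the white cake smoother and the tall sugar shaker, and in the round cake tin the star piping nozzle with the largest and the smallest of the three ring cutters. Set each thing down the same way up as it stands now, flat on the bottom of its tray or tin, and keep the shaker upright all the while. Leave the middle-sized cutter where it is, and do not touch or bump the yellow marzipan-covered cake.

Things in the scene. Friction and masses are not known exactly. Their poses are not given: they have to be found in the camera images.
- tray: Covering kit's carrier: oblong bare aluminium baking tray, 240 x 165 mm outside, 25 mm high, walls and floor 3 mm thick (inside 234 x 159 mm, floor at z = 3 mm of its frame), fixed. Origin: centre of its underside. x along its long side, y along its short side, z up.
- tin: Decorating kit's carrier: round dark steel cake tin, 200 mm across, 40 mm high, wall 3 mm and floor 3 mm thick (inside radius about 96 mm, floor at z = 3 mm of its frame), fixed. Origin: centre of its underside, z up.
- smoother_c (a point): Cake (marzipan) smoother, loose, about 120 g, white plastic: flat sole 130 x 75 x 5 mm lying on the table, and above it a bow handle. The handle is a round bar 16 mm thick along the smoother's length, straight for 80 mm in the middle; the bar's axis is 32 mm and its top 40 mm above the underside. Point: on the centre line, 20 mm above the underside (12 mm below the bar's axis). x along its length, y across, z up.
- shaker_c (a point): Icing-sugar shaker, loose, about 300 g: closed upright steel cylinder 60 mm across and 94 mm high with a perforated, slightly domed lid. Point: on its axis, 45 mm above its underside. z up along its axis.
- nozzle_c (a point): Star piping nozzle, loose, 30 g: steel cone standing on its wide end, 32 mm across at the foot, tapering to 17 mm at 50 mm; toothed tip with a black opening, 55 mm high in all. Point: on its axis, 25 mm above its underside. z up along its axis.
- cutter_large_c (a point): Largest of three plain steel ring cutters (open tubes), loose, 60 g: 62 mm across, wall 2 mm, 45 mm high, standing on its edge ring. Point: on its axis, half-way up (22.5 mm above its underside). z up along its axis.
- cutter_small_c (a point): Smallest of the three ring cutters, loose, 40 g: 38 mm across, wall 2 mm, 45 mm high. Point: on its axis, half-way up (22.5 mm above its underside). z up along its axis.
- cutter_middle_c (a point): Middle-sized ring cutter, loose, 50 g: 50 mm across, wall 2 mm, 45 mm high; not wanted, stays where it is. Point: on its axis, half-way up. z up along its axis.
- cake: Finished marzipan-covered cake, pale yellow, 110 mm across and 63 mm high in all, on a 130 mm round card 3 mm thick; not to be touched. Origin: centre of the underside of the card, z up.
Things that resemble listed ones, but are neither listed nor needed, are in the scene too. What is shaped like the part that bears cutter_small_c but green is not meant.

How it is judged:
At the end, for the whole second after the job is handed in: Smoother and shaker inside the tray, flat and upright (0.06 rad) on its floor (4 mm). Nozzle, largest and smallest cutter inside the tin, upright (0.1 rad) on its floor (4.5 mm). Middle cutter upright within 30 mm of its start. All released, at rest (angle between each of smoother_c, shaker_c's own z axis and vertical below 0.06 rad and z of smoother_c in the frame of tray below 0.027 m and x of smoother_c in the frame of tray between -0.1 and 0.1 m and y of smoother_c in the frame of tray between -0.06 and 0.06 m and z of shaker_c in the frame of tray below 0.052 m and x of shaker_c in the frame of tray between -0.1 and 0.1 m and y of shaker_c in the frame of tray between -0.06 and 0.06 m and horizontal distance between each of nozzle_c, cutter_large_c, cutter_small_c and tin below 0.085 m and z of nozzle_c in the frame of tin below 0.032 m and angle between each of nozzle_c, cutter_large_c, cutter_small_c, cutter_middle_c's own z axis and vertical below 0.1 rad and z of each of cutter_large_c, cutter_small_c in the frame of tin below 0.03 m and distance of cutter_middle_c from where it was at the start of the episode below 0.03 m and linear speed of each of smoother, shaker, nozzle, cutter_large, cutter_small below 0.02 m/s); the robot touches nothing.
It fails at once if the marzipan-covered cake was touched or bumped (contact force between cake and anything else above 1 N).
It fails at once if the sugar shaker was tipped (angle between shaker_c's own z axis and vertical above 0.6 rad).
It also fails if it takes over 128 s, if anything falls off the work surface, if the arm or the gripper's body presses on something with over 40 N, if the wrist force passes 120 N, or if a joint passes its speed limit or range.

## Working session

There is one attempt and no reset: what is moved stays moved. The work goes in short steps, each a Python script; the robot and the scene stay as the last script left them, time stands still between calls to the robot, and variables do not carry over. Pictures are saved under pics/ and viewed, at most 14 in all, crops included, and the job is handed in when it is done.

```bash
ls; mkdir -p pics
cat > h.py <<'E'
import numpy as np, cv2
from cell import manip, cams
def cloud(n):
    d=cams.get_image(n); z=d["range_z"]; v,u=np.mgrid[:400,:640]
    P=np.stack([(u-d["cx"])/d["fx"]*z,(v-d["cy"])/d["fy"]*z,z],-1)
    R=cv2.Rodrigues(np.array(d["rvec"],float))[0]
    W=(P-np.array(d["tvec"]).ravel())@R
    W[z==0]=np.nan
    return d["img"],W
E
python3 - <<'E'
from h import *
for n in("scene","top"):
    i,W=cloud(n); cv2.imwrite(f"pics/{n}0.png",i); np.save(f"{n}0.npy",W)
print(manip.read_state()["tcp_rot"])
i=cv2.imread("pics/top0.png")
E
```

```text
pics
[ 9.91446386e-01  1.30510175e-01 -5.08988093e-06 -1.07641799e-03]
```

View pics/top0.png

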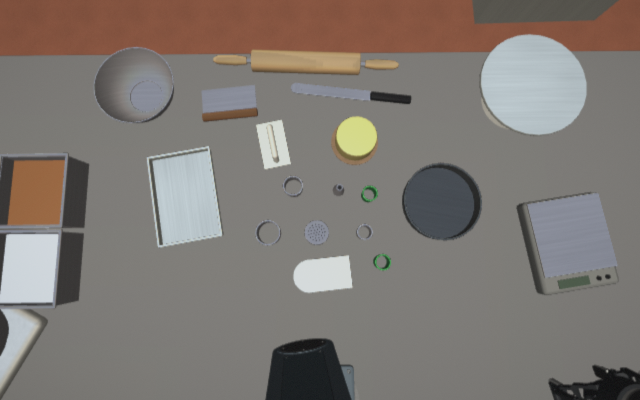

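View pics/scene0.png

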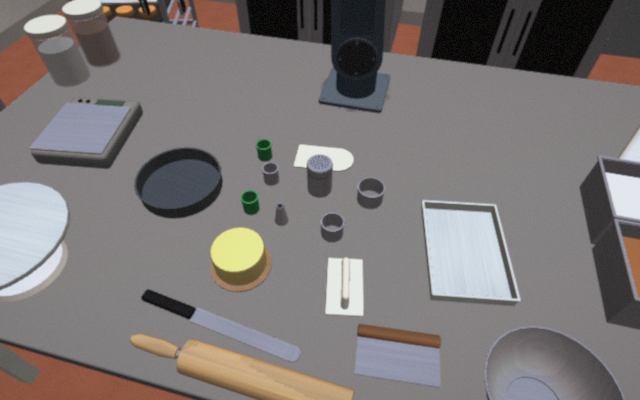

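The top view shows the smoother at (273,144), shaker (317,232) and nozzle (339,189). The cutters are at (268,233) large, (293,186) middle and (364,232) small. The tray is at (185,197), the tin at (441,202) and the cake at (356,138). Next I'll measure them.

```bash
cat > meas.py <<'E'
from h import *
def circ(P):
    A=np.c_[2*P,np.ones(len(P))]; b=(P**2).sum(1)
    for _ in range(4):
        s=np.linalg.lstsq(A,b,rcond=None)[0]; r=np.sqrt(s[2]+s[:2]@s[:2])
        e=abs(np.linalg.norm(P-s[:2],axis=1)-r); k=e<max(.003,np.percentile(e,80)); A2,b2=A[k],b[k]
        s=np.linalg.lstsq(A2,b2,rcond=None)[0]
    return s[:2],np.sqrt(s[2]+s[:2]@s[:2])
if __name__=="__main__":
    T=np.load("top0.npy");S=np.load("scene0.npy")
    print("table z",[np.nanmedian(T[280:330,420:480,2]),np.nanmedian(S[100:140,200:240,2])])
    seeds=dict(smoother=(273,144,.09),shaker=(317,232,.045),nozzle=(339,189,.022),large=(268,233,.042),mid=(293,186,.036),small=(364,232,.03),green1=(369,194,.03),green2=(382,262,.03),tray=(185,197,.15),tin=(441,202,.11),cake=(356,138,.075))
    for n,(u,v,R) in seeds.items():
        c=np.nanmean(T[v-6:v+7,u-6:u+7].reshape(-1,3),0)[:2]
        for nm,W in(("top",T),("scene",S)):
            P=W.reshape(-1,3); P=P[(np.linalg.norm(P[:,:2]-c,axis=1)<R)&(P[:,2]>.004)]
            zt=np.percentile(P[:,2],97); lo={'smoother':.002,'tray':.015}.get(n,zt-.012)
            Q=P[P[:,2]>lo][:,:2].astype(np.float32)
            cr=circ(Q); rect=cv2.minAreaRect(Q*1000); mec=cv2.minEnclosingCircle(Q*1000)
            print(n,nm,len(Q),"zt %.3f"%zt,"circ",cr[0].round(4),round(float(cr[1]),4),"mec",np.round(mec[0]),round(mec[1]),"rect",[np.round(x,1) for x in rect])
    P=np.vstack([T.reshape(-1,3),S.reshape(-1,3)]); c=np.nanmean(T[138:151,267:280].reshape(-1,3),0)[:2]
    P=P[(np.linalg.norm(P[:,:2]-c,axis=1)<.06)&(P[:,2]>.03)]
    print("handle",cv2.minAreaRect((P[:,:2]*1000).astype(np.float32)))
E
python3 meas.py
```

```text
table z [np.float64(0.0003366442753884268), np.float64(-0.000331998211913596)]
smoother top 1053 zt 0.041 circ [0.676  0.1135] 0.0447 mec [672. 112.] 89 rect [array([674.4, 111.6]), array([160.6, 166.6]), np.float64(57.4)]
smoother scene 1540 zt 0.040 circ [0.6837 0.115 ] 0.0422 mec [678. 113.] 75 rect [array([678.9, 112.8]), array([132. ,  74.4]), np.float64(11.3)]
shaker top 475 zt 0.096 circ [ 0.4305 -0.0043] 0.0229 mec [431.  -4.] 30 rect [array([430.4,  -4.1]), array([59.3, 58.4]), np.float64(26.6)]
shaker scene 421 zt 0.094 circ [ 0.4342 -0.0039] 0.0234 mec [432.  -4.] 32 rect [array([432.8,  -4.7]), array([60.8, 58. ]), np.float64(13.7)]
nozzle top 41 zt 0.056 circ [ 0.5469 -0.0645] 0.007 mec [548. -65.] 9 rect [array([547.2, -64.4]), array([15.7, 15.4]), np.float64(87.4)]
nozzle scene 62 zt 0.055 circ [ 0.5495 -0.065 ] 0.0074 mec [549. -66.] 9 rect [array([549.1, -64.5]), array([17.7, 16. ]), np.float64(15.3)]
large top 118 zt 0.049 circ [0.433  0.1214] 0.0305 mec [433. 121.] 33 rect [array([433.1, 122.4]), array([62.5, 61.7]), np.float64(89.7)]
large scene 226 zt 0.046 circ 
[... 1527 characters left out ...]
.8)]
tin top 579 zt 0.044 circ [ 0.511  -0.3347] 0.0991 mec [ 512. -335.] 103 rect [array([ 511.4, -335.9]), array([203.3, 201. ]), np.float64(89.3)]
tin scene 808 zt 0.043 circ [ 0.5128 -0.335 ] 0.0989 mec [ 513. -336.] 103 rect [array([ 512.1, -336.4]), array([202.3, 202.7]), np.float64(82.1)]
cake top 1310 zt 0.066 circ [ 0.6811 -0.1111] 0.0415 mec [ 683. -111.] 55 rect [array([ 681.8, -111.1]), array([107.3, 107.4]), np.float64(33.1)]
cake scene 1981 zt 0.065 circ [ 0.6876 -0.1099] 0.0418 mec [ 685. -112.] 55 rect [array([ 685.5, -111.8]), array([108.1, 107.2]), np.float64(59.2)]
handle ((678.5638427734375, 112.85852813720703), (98.24168395996094, 15.754561424255371), 11.733314514160156)
```

```bash
cat >> h.py <<'E'
D=np.deg2rad
def quat(phi):  # tool down, closing line at angle phi (deg)
    p=D(phi+90); return [np.cos(p/2),np.sin(p/2),0,0]
def best(pos,phi):
    c=[]
    for k in (0,180,-180):
        q=quat(phi+k); j=manip.inverse_kinematics(pos,q)
        if j is not None: c.append((abs(j[5]),q))
    if not c: raise SystemExit(f"no IK {pos} {phi}")
    return min(c,key=lambda t:t[0])[1]
def pick(xy,phi,z,pre,zt=.16):
    manip.goto([*xy,zt],best([*xy,zt],phi)); manip.grip(pre)
    hit=manip.move_l([*xy,z],velocity=.12,contact_N=12)
    manip.grip(0.0); s=manip.read_state()
    print("pick hit",hit,"open %.4f f %.1f"%(s["opening"],s["grasp_force"]),"z %.4f"%s["eef_pos"][2])
    manip.move_l([*xy,zt],velocity=.15)
    s=manip.read_state(); print(" lifted open %.4f t %.1f"%(s["opening"],s["t"]))
def place(xy,phi,z,rel,zt=.16):
    manip.goto([*xy,zt],best([*xy,zt],phi))
    manip.move_l([*xy,z+.008],velocity=.15)
    hit=manip.move_l([*xy,z-.003],velocity=.02,contact_N=3)
    s=manip.read_state(); print("place hit",hit,"z %.4f"%s["eef_pos"][2], "open %.4f"%s["opening"])
    manip.grip(rel); manip.move_l([*xy,zt],velocity=.15)
    print(" t %.1f"%manip.read_state()["t"])
TR=np.array([.5335,.3467]); TA=10.
def tray(x,y): c,s=np.cos(D(TA)),np.sin(D(TA)); return TR+[c*x-s*y,s*x+c*y]
TN=np.array([.512,-.335])
E
python3 - <<'E'
from h import *
manip.goto([.4315,-.004,.2],best([.4315,-.004,.2],90))
pick((.4315,-.004),90,.042,.085,zt=.2)
place(tray(-.07,0),100,.045,.078,zt=.2)
E
```

```text
pick hit False open 0.0580 f 64.9 z 0.0432
 lifted open 0.0583 t 5.7
place hit True z 0.0462 open 0.0580
 t 10.1
```

Run:
```python
from h import *
pick((.6785,.1129),101.6,.015,.045,zt=.15)
place(tray(.04,0),100,.018,.035,zt=.15)
i,W=cloud("top"); cv2.imwrite("pics/top1.png",cv2.resize(i[130:270,120:420],None,fx=2,fy=2))
```

```text
pick hit False open 0.0000 f 1.2 z 0.0158
 lifted open -0.0002 t 14.5
place hit False z 0.0148 open 0.0001
 t 18.7
```

View pics/top1.png

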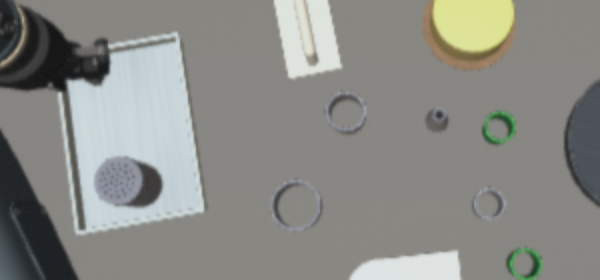

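The shaker is upright in the tray at crop (118,180). The smoother was missed and is still on the table near (300,20). I'll find out why before trying again.

Run:
```python
from h import *
s=manip.read_state(); print(s["eef_pos"],s["tcp_rot"],s["ft_force"],quat(100))
def handle():
    P=np.vstack([cloud(n)[1].reshape(-1,3) for n in("top","scene")])
    P=P[(np.linalg.norm(P[:,:2]-[.678,.113],axis=1)<.075)&(P[:,2]>.002)]
    for lo in(.004,.03,.035):
        Q=P[(P[:,2]>lo)&(P[:,2]<.05)]; print(lo,len(Q),cv2.minAreaRect((Q[:,:2]*1000).astype(np.float32)))
p=[.6785,.1129,.15]
manip.goto(p,best(p,101.6)); manip.grip(.045); handle()
manip.move_l([*p[:2],.06],velocity=.12)
s=manip.read_state(); print(s["eef_pos"],s["tcp_rot"])
i,W=cloud("scene"); cv2.imwrite("pics/s2.png",cv2.resize(i[130:390,240:560],None,fx=2,fy=2))
```

```text
[0.57206759 0.35324467 0.14816323] [-8.71717023e-02  9.96192156e-01 -5.46982909e-04 -1.40859564e-03] [ 0.54135702  0.16774148 -0.21979887] [np.float64(-0.08715574274765824), np.float64(0.9961946980917455), 0, 0]
0.004 2030 ((677.6522827148438, 93.67454528808594), (141.6317901611328, 110.7734603881836), 10.60605525970459)
0.03 459 ((677.9051513671875, 112.13003540039062), (98.74767303466797, 14.139765739440918), 11.91124153137207)
0.035 397 ((678.974365234375, 112.39088439941406), (93.75853729248047, 13.806992530822754), 11.818096160888672)
[0.6792036  0.11291497 0.06111813] [-1.01037006e-01  9.94882276e-01 -2.66988911e-05  8.83290246e-04]
```

View pics/s2.png

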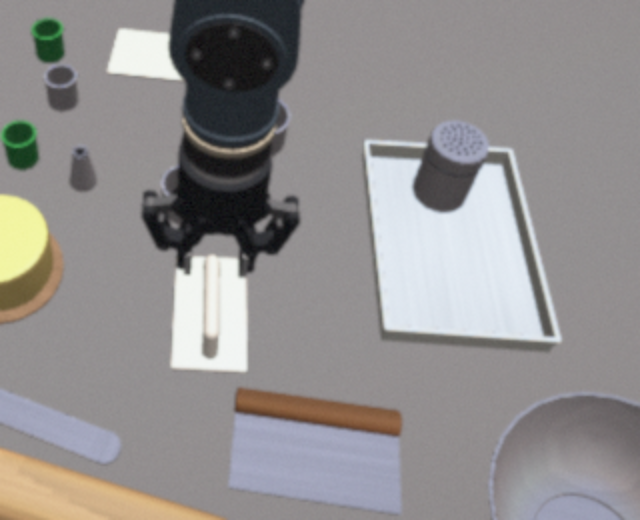

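The fingers straddle the handle correctly at crop (210,260), so the yaw and position are fine. I'll go down lower, close, and look.

Run:
```python
from h import *
p=[.6785,.1127]
print(manip.move_l([*p,.010],velocity=.05,contact_N=6)); s=manip.read_state(); print(s["eef_pos"],s["opening"])
for w in(.03,.02,.010):
    manip.grip(w); s=manip.read_state(); print(w,s["opening"],s["grasp_force"],s["eef_pos"],s["ft_force"].round(1) if hasattr(s["ft_force"],'round') else s["ft_force"])
i,W=cloud("scene"); cv2.imwrite("pics/s3.png",cv2.resize(i[200:330,290:400],None,fx=4,fy=4))
```

```text
False
[0.67895846 0.11273849 0.01063457] 0.04457876719745462
0.03 0.029952905303709795 0.0 [0.67872439 0.1127019  0.01032411] [-0.2  0.4  0.1]
0.02 0.02014731520976998 0.0 [0.67846655 0.11270511 0.00997915] [0.4 0.6 0.1]
0.01 0.010947041620119094 51.547064781188965 [0.67860156 0.11270116 0.01028189] [-0.6 -0.4  1.6]
```

View pics/s3.png

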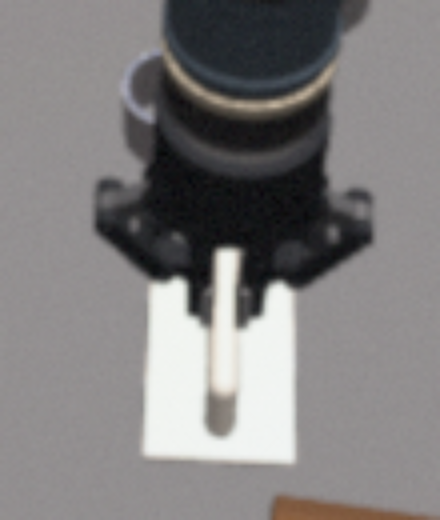

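The jaws hold the handle at crop (225,300), but at an 11 mm opening, so they are gripping above the bar's axis. I'll open them and go lower, with a contact stop.

Run:
```python
from h import *
p=[.6785,.1127]
manip.grip(.035)
print(manip.move_l([*p,.003],velocity=.02,contact_N=4)); s=manip.read_state(); print(s["eef_pos"],s["opening"])
manip.grip(.006); s=manip.read_state(); print(s["opening"],s["grasp_force"],s["eef_pos"],np.round(s["ft_force"],1))
```

```text
False
[0.67824114 0.11265118 0.0026366 ] 0.03489392767030701
0.013538040361633063 58.97730231285095 [0.67876728 0.11274463 0.00339375] [-0.3 -0.4  0.2]
```

Run:
```python
from h import *
p=[.6785,.1127]
manip.move_l([*p,.15],velocity=.15); s=manip.read_state(); print(s["opening"],s["t"])
place(tray(.04,0),100,.006,.035,zt=.15)
manip.goto([.45,.12,.2],best([.45,.12,.2],90))
for n in ("scene",):
    i,W=cloud(n); cv2.imwrite("pics/s4.png",cv2.resize(i[170:330,400:540],None,fx=3,fy=3))
```

```text
0.013651035246648612 25.4
place hit True z 0.0064 open 0.0132
 t 29.4
```

View pics/s4.png

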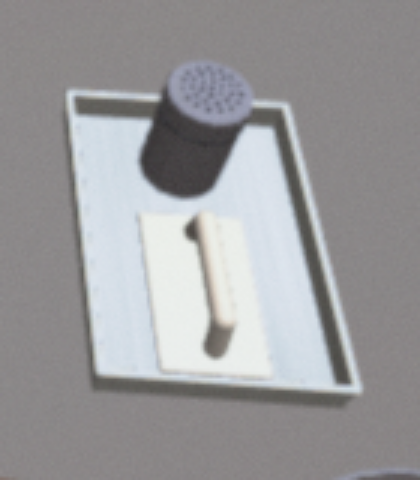

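Both are in the tray: the shaker upright at crop (195,130), the smoother flat at (205,290). Now the tin kit.

Run:
```python
from h import *
pick((.434,.1213),90,.003,.083,zt=.15)
place(TN+[.048,0],90,.006,.078,zt=.15)
pick((.433,-.1286),90,.003,.06,zt=.15)
place(TN+[-.03,.04],0,.006,.052,zt=.15)
```

```text
pick hit False open 0.0587 f 66.6 z 0.0045
 lifted open 0.0588 t 34.2
place hit True z 0.0076 open 0.0588
 t 38.8
pick hit False open 0.0362 f 59.5 z 0.0044
 lifted open 0.0358 t 43.0
place hit True z 0.0074 open 0.0362
 t 47.1
```

Run:
```python
from h import *
pick((.548,-.0648),0,.003,.05,zt=.15)
place(TN+[-.03,-.04],0,.006,.042,zt=.15)
manip.goto([.35,0,.25],best([.35,0,.25],90))
for n in ("scene","top"):
    i,W=cloud(n); np.save(n+"5.npy",W); cv2.imwrite(f"pics/{n}5.png",i)
a=cv2.imread("pics/scene5.png")[130:240,110:360]; cv2.imwrite("pics/c5.png",cv2.resize(a,None,fx=3,fy=3))
```

```text
pick hit False open 0.0194 f 58.5 z 0.0042
 lifted open 0.0196 t 51.1
place hit True z 0.0072 open 0.0194
 t 55.3
```

View pics/c5.png

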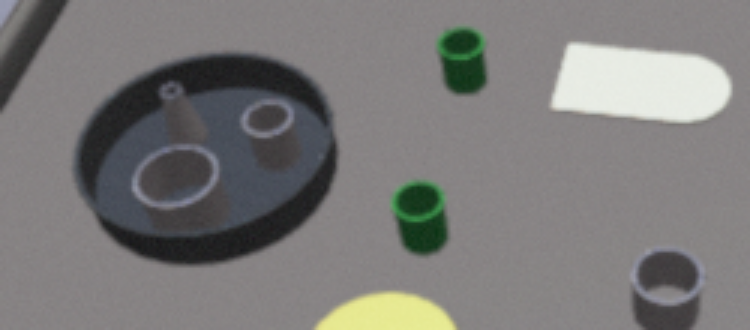

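View pics/top5.png

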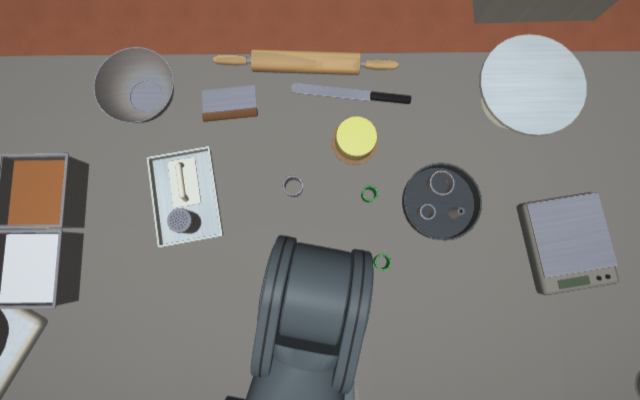

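The large cutter is in the tin at crop (180,185), the small one at (270,130) and the nozzle at (180,115). The tray kit is complete and the middle cutter is undisturbed at top (293,186). One last check that they sit at the right height and upright.

Run:
```python
from h import *
from meas import circ
T=np.load("top5.npy");S=np.load("scene5.npy")
for n,c,R,lo in(("nozzle",TN+[-.03,-.04],.022,.049),("small",TN+[-.03,.04],.027,.038),("large",TN+[.048,0],.037,.038),("shaker",tray(-.07,0),.045,.08),("bar",tray(.04,0),.06,.035)):
    for W in(T,S):
        P=W.reshape(-1,3);P=P[(np.linalg.norm(P[:,:2]-c,axis=1)<R)&(P[:,2]>lo)]
        A=np.c_[P[:,:2]-c,np.ones(len(P))]
        k=P[:,2]>np.percentile(P[:,2],40); f=np.linalg.lstsq(A[k],P[k,2],rcond=None)[0]
        print(n,len(P),"zmed/max",np.median(P[:,2]).round(4),np.percentile(P[:,2],97).round(4),"c off",(np.array(cv2.minAreaRect((P[:,:2]*1000).astype(np.float32))[0])-c*1000).round(1),"slope",f[:2].round(3))
```

```text
nozzle 44 zmed/max 0.0552 0.0604 c off [1.  1.7] slope [ 0.069 -0.101]
nozzle 45 zmed/max 0.0551 0.0586 c off [ 2. -0.] slope [-0.009 -0.007]
small 82 zmed/max 0.0475 0.0513 c off [1.3 2.1] slope [-0.041  0.03 ]
small 121 zmed/max 0.0452 0.0493 c off [2.1 2.2] slope [ 0.019 -0.009]
large 134 zmed/max 0.0472 0.0503 c off [-1.5  0.9] slope [-0.009  0.005]
large 222 zmed/max 0.0455 0.0493 c off [-0.8  1.1] slope [0.011 0.004]
shaker 506 zmed/max 0.0949 0.0996 c off [-2.1 -0.7] slope [0.005 0.001]
shaker 586 zmed/max 0.0938 0.0978 c off [ 0.5 -0.8] slope [-0.008 -0.006]
bar 211 zmed/max 0.0418 0.0464 c off [-1.5  0.6] slope [ 0.004 -0.023]
bar 309 zmed/max 0.0413 0.0444 c off [2.2 0.6] slope [-0.003  0.011]
```

All upright and at floor height, so I'm handing in.

```bash
python3 -c "
from cell import manip
print(manip.close_job())"
```

```text
the job is handed in; nothing more can be done
None
```

Both kits are packed and the job is handed in (the hand-in returned no verdict): the last images show the smoother and shaker in the tray, and the nozzle with the largest and smallest cutters in the tin, all upright on the floor, with the middle cutter and cake undisturbed.

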